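# Move the disc hanger over the end stop to the next rail

### The job

Two small paint-hanging rails stand on the bench, one with three hangers on it and one empty. Take the hanger that carries the pair of round discs, lift it clear over the upturned end stops and hang it on the empty rail between its stops; lower it until its saddle sits on the rail before you let go. Leave the other two hangers where they hang.

Things in the scene. Friction and masses are not known exactly. Their poses are not given: they have to be found in the camera images.
- hanger_disc: Hanger with two ROUND steel discs (44 mm diameter), one each side of the rail, centred 62 mm below its origin. Origin on the axis of the rail under it; x across the rail, y along it, z up. Open inverted-V saddle, 34 mm along the rail; self-centres from 14 mm off. Grip tab on top, 12 mm thick in x, 24 mm wide in y, 10 to 58 mm above the origin: close the fingers along x. 0.2 kg
- hanger_square: Bystander on the same rail: same saddle, tab, origin and axes, but with two SQUARE 32 mm steel plates. The three hangers hang in any order, about 75 mm apart. The disc hanger is 142 mm tall in all; lifting it 150 mm takes it clear over everything
- hanger_strip: Bystander on the same rail: same saddle, tab, origin and axes, but with two narrow upright steel STRIPS, 16 mm wide and 52 mm tall, reaching 88 mm below the origin
- next_rail (a point): Middle of the EMPTY rail, on its axis, 115 mm above the bench; x across, y along the rail, z up. Fixed round bar, 10 mm diameter, on a post at each end; 125 mm either side of here its ends turn up as stops, tips 30 mm above the axis. A seated hanger has its origin on this axis. Wooden base 80 x 280 x 18 mm. The loaded rail is just like it, same height; either may be the left one

How it is judged (in metres and radians):
On the way, in this order (a step that is already met when the one before it is completed fails the run):
1. the disc hanger is lifted until it is more than 20 mm above its seat (z of hanger_disc in the frame of next_rail above 0.02 m), for 0.1 s.
2. the disc hanger sits on the empty rail while the fingers still hold it (x of hanger_disc in the frame of next_rail between -0.01 and 0.01 m and y of hanger_disc in the frame of next_rail between -0.108 and 0.108 m and z of hanger_disc in the frame of next_rail between -0.01 and 0.01 m and angle between hanger_disc's own z axis and vertical below 0.3 rad and contact force between the fingers and hanger_disc above 0.5 N), for 0.1 s.
At the end, for the whole second after the job is handed in: The disc hanger hangs at rest on the empty rail, between its end stops (within 108 mm of the middle), its origin within 10 mm of the rail's axis sideways and in height, and within 0.3 rad (17 degrees) of upright (x of hanger_disc in the frame of next_rail between -0.01 and 0.01 m and y of hanger_disc in the frame of next_rail between -0.108 and 0.108 m and z of hanger_disc in the frame of next_rail between -0.01 and 0.01 m and angle between hanger_disc's own z axis and vertical below 0.3 rad and linear speed of hanger_disc below 0.03 m/s); the robot touches nothing.
It fails at once if the square hanger is moved by more than 30 mm (distance of hanger_square from where it was at the start of the episode above 0.03 m).
It fails at once if the strip hanger is moved by more than 30 mm (distance of hanger_strip from where it was at the start of the episode above 0.03 m).
It also fails if it takes over 43 s, if anything falls off the work surface, if the arm or the gripper's body presses on something with over 40 N, if the wrist force passes 120 N, or if a joint passes its speed limit or range.

### The arm

A 6-joint arm with a two-finger parallel gripper is mounted at the origin on a cart in front of the work surface, level with it; the furniture and walls round the work are solid. World frame = base frame: x ahead of the robot, y to its left, z up, the work surface at z = 0. Lengths are in mm, angles in rad, forces in N, time in s.
With the tool pointing down it reaches from about 350 to 875 mm from the base axis. Payload 15.5 kg.
Tool frame: the origin (TCP) lies between the finger pads; the fingertips stand 22 mm ahead of it and the grasp point (between the pads) lies 3 mm ahead of it; z points along the fingers, y is the line along which they close (so a half turn about z gives the same grasp; the last joint's range is limited). The gripper opens to 85 mm and grips with 20 to 120 N. Pads are 22 mm wide; open, the fingers measure 114 mm over their backs; the gripper's body (76 mm by 85 mm) begins 54 mm behind the grasp point. The pads swing forward as they close: fully open they stand 13 mm farther back than shut.
Start: joints at [1.115, 0.494, 1.345, -0, 1.302, -0.096], TCP at [220.635, 584.762, 217.477] pointing down, gripper open.
Joint ranges: [-2.91, 2.91], [-0.82, 2.16], [0.22, 2.67], [-1.22, 4.37], [0.12, 2.79], [-3.08, 3.08]. Speed limits (rad/s): [1.89, 1.89, 2.57, 3.01, 3.01, 3.01].

### API

Orientations are given as a unit quaternion [x, y, z, w].
In Python, from bench import bot, jaws, kin, sense, read_camera, sign_off, spotter gives the robot as it stands. The module is installed in compiled form; this text tells all that it offers. Calls block until the motion is done:
- bot.move_pose(position, orientation): joint-space move of the TCP to a pose.
- bot.move_l(position, frame=None, v=150): straight line of the TCP; frame=None keeps the orientation; v is the mean speed in mm/s.
- bot.move_j(angles): joint-space move.
- jaws.gripper_open() and jaws.grasp(): open the fingers fully, or close them until they stop; the grip force is fixed at half the most.
- bot.dwell(seconds).
- kin.ik(position, orientation): joint angles nearest the present ones, or None.
- sense(): the state.
- read_camera(name): name is "scene" or "top"; returns a dict with "image" (480x640x3 uint8, red, green, blue), "depth" (480x640 float32, mm along the optical axis (not along the pixel's ray), 0 where there is no reading), "camera_matrix" (3x3 intrinsics, pixels), "world_from_camera" (4x4, takes a point from camera to world coordinates). Camera axes: x right, y down, z forward; pixel columns grow to the right and rows downward; lengths in mm; the calibration is good to about 2 mm. A picture is of the moment at which its call begins.
A pose or a line that the arm cannot do raises bot.IKError and nothing moves.
- sign_off(): hands the job in; it is judged then, once.
Trained networks look in a picture, given as the dict that the camera call returned (one of the last four; its "shot" number tells which), for a name from the list of things; names that differ only in an ending like _2 or _b are one class to them, and where a whole thing is asked for, a point or a joint stands for the part that bears it (a point fixed in the world has none). Each returns a list of dicts, best first, with "score" (0 to 1); they miss things now and then, are a little off and sometimes report something else, mostly with a low value. They report only what shows in the picture. A call takes as long as a camera call.
- spotter.spot_in(picture, label): "at" ([column, row] in pixels, amid what is visible of it).
- spotter.trace(picture, label): "region" (480x640 bool, what is visible of it) and "at" ([column, row] in pixels, amid what is visible of it).
The state is a dict: "clock": time; "joints": joint angles; "dq": joint speeds; "joint_efforts": joint torques, N m; "tool_pos": TCP position; "ee_rot": TCP orientation; "ft_force": force on the tool from outside, world axes, zero at the start; "moment": the same for the moment, N m; "gripper_width": finger opening in mm; "finger_force": force on a finger pad.
Only numpy, scipy, OpenCV 4.12 (cv2) and the standard library are available. Lean on these libraries where they do the work, as an engineer would, in place of code of your own. Each camera call takes 0.05 s, during which the arm holds its last target. There are 200 camera calls.

## Working session

There is one attempt and no reset: what is moved stays moved. The work goes in short steps, each a Python script; the robot and the scene stay as the last script left them, time stands still between calls to the robot, and variables do not carry over. Pictures are saved under pics/ and viewed, at most 10 in all, crops included, and the job is handed in when it is done.

```bash
mkdir -p pics
cat > h.py <<'E'
import numpy as np, cv2
from bench import bot, jaws, kin, sense, read_camera, sign_off, spotter
def cloud(p):
    K=p["camera_matrix"];T=p["world_from_camera"];d=p["depth"]
    v,u=np.mgrid[:480,:640]
    c=np.stack([(u-K[0,2])/K[0,0]*d,(v-K[1,2])/K[1,1]*d,d],-1)
    w=c@T[:3,:3].T+T[:3,3]; w[d==0]=np.nan
    return w
E
python3 - <<'E'
from h import *
s=sense();print(s["clock"],s["tool_pos"],s["ee_rot"])
for n in("scene","top"):
    p=read_camera(n);w=cloud(p)
    np.savez(n+".npz",**{k:p[k] for k in("image","depth","camera_matrix","world_from_camera")})
    cv2.imwrite(f"pics/{n}.png",p["image"][:,:,::-1]); print(n,p["world_from_camera"].round(2).tolist())
    for l in("hanger_disc","hanger_square","hanger_strip","next_rail"):
        for r in spotter.trace(p,l)[:3]:
            q=w[r["region"]]
            print(l,round(r["score"],2),np.round(r["at"]),r["region"].sum(),np.nanpercentile(q,[5,50,95],axis=0).round(0).tolist())
E
```

```text
0.0 [220.46202143 584.41622758 216.89461976] [ 1.79404690e-01  9.83775163e-01 -6.01190530e-04 -1.57547571e-04]
scene [[0.71, -0.53, 0.46, -12.13], [-0.7, -0.54, 0.46, -487.6], [0.01, -0.65, -0.76, 915.52], [0.0, 0.0, 0.0, 1.0]]
hanger_disc 0.74 [401. 332.] 951 [[420.0, -271.0, 32.0], [440.0, -256.0, 106.0], [470.0, -238.0, 170.0]]
hanger_square 0.85 [348. 282.] 800 [[427.0, -124.0, 37.0], [448.0, -111.0, 107.0], [477.0, -93.0, 169.0]]
hanger_strip 0.78 [372. 303.] 730 [[423.0, -191.0, 33.0], [444.0, -179.0, 111.0], [473.0, -163.0, 169.0]]
next_rail 0.79 [262. 219.] 3618 [[438.0, 75.0, 6.0], [474.0, 194.0, 16.0], [515.0, 331.0, 117.0]]
top [[-0.01, -0.99, 0.12, 374.84], [-1.0, 0.01, 0.0, -18.44], [-0.01, -0.12, -0.99, 1042.67], [0.0, 0.0, 0.0, 1.0]]
hanger_disc 0.96 [439. 255.] 530 [[423.0, -266.0, 57.0], [443.0, -248.0, 112.0], [472.0, -236.0, 173.0]]
hanger_square 0.84 [366. 251.] 481 [[429.0, -121.0, 58.0], [449.0, -105.0, 112.0], [478.0, -92.0, 173.0]]
hanger_strip 0.62 [400. 252.] 457 [[427.0, -190.0, 65.0], [446.0, -173.0, 114.0], [471.0, -161.0, 173.0]]
next_rail 0.85 [214. 243.] 5012 [[442.0, 82.0, 14.0], [476.0, 211.0, 18.0], [517.0, 334.0, 120.0]]
next_rail 0.4 [437. 252.] 571 [[423.0, -267.0, 20.0], [443.0, -249.0, 111.0], [472.0, -236.0, 173.0]]
```

Run:
```python
import numpy as np,cv2
a=cv2.imread("pics/scene.png");b=cv2.imread("pics/top.png")
c=np.hstack([cv2.resize(a[150:400,180:480],(400,333)),cv2.resize(b[180:330,130:500],(400,162*1)) if 0 else cv2.copyMakeBorder(cv2.resize(b[180:330,130:500],(400,162)),0,171,0,0,0)])
cv2.imwrite("pics/both.png",c)
cv2.imwrite("pics/rail.png",cv2.resize(a[280:370,330:450],(800,600)))
from h import cloud
for n in("scene","top"):
    p=np.load(n+".npz");w=cloud(p).reshape(-1,3);w=w[~np.isnan(w[:,0])]
    x,y,z=w.T
    print(n)
    # tab tops
    for y0 in(-250,-175,-107):
        q=w[(z>160)&(z<182)&(abs(y-y0)<25)&(abs(x-447)<45)]
        if len(q)>5:print("tab",y0,len(q),np.median(q,0).round(1),cv2.minAreaRect(q[:,:2].astype(np.float32)))
    q=w[(z>105)&(z<126)&(y>90)&(y<315)&(x>420)&(x<530)]
    print("bar",len(q),cv2.fitLine(q[:,:2].astype(np.float32),cv2.DIST_HUBER,0,.01,.01).ravel(),np.percentile(q[:,2],[10,50,95]))
    q=w[(z>10)&(z<23)&(y>40)&(y<370)&(x>400)&(x<560)]
    print("base",len(q),cv2.minAreaRect(q[:,:2].astype(np.float32)))
    q=w[(z>128)&(z<160)&(y>40)&(y<370)&(x>400)&(x<560)]
    for sgn in(-1,1):
        r=q[(q[:,1]-206)*sgn>0]
        if len(r):print("tip",len(r),np.median(r,0).round(1),r[:,2].max())
```

```text
scene
tab -250 111 [ 444.9 -256.3  169.3] ((447.1306457519531, -254.94593811035156), (22.765758514404297, 14.746768951416016), 79.2646713256836)
tab -175 103 [ 448.5 -179.5  168.8] ((450.708984375, -178.374267578125), (13.349716186523438, 23.90157127380371), 2.40128755569458)
tab -107 95 [ 451.4 -110.7  168.8] ((453.1370849609375, -109.11338806152344), (24.760921478271484, 13.152159690856934), 83.42736053466797)
bar 340 [7.2277009e-02 9.9738461e-01 4.7592401e+02 1.9680548e+02] [112.72383929 115.91729225 119.13296528]
base 2844 ((494.6705322265625, 208.04693603515625), (130.5375518798828, 285.0556640625), 0.12524102628231049)
tip 31 [468.9  82.3 137.5] 143.6650146949246
tip 23 [486.2 330.4 136.5] 143.51192397039438
top
tab -250 96 [ 446.8 -251.5  171.9] ((447.7591552734375, -251.8837127685547), (23.740188598632812, 11.826380729675293), 84.23677825927734)
tab -175 94 [ 451.3 -174.8  171.7] ((451.55908203125, -175.5251007080078), (23.07886505126953, 11.246565818786621), 88.93729400634766)
tab -107 88 [ 454.2 -106.2  171.9] ((454.30255126953125, -106.29078674316406), (22.16017723083496, 11.108132362365723), 89.1648178100586)
bar 577 [6.8690367e-02 9.9763805e-01 4.7828427e+02 2.0267447e+02] [115.97826429 118.74708128 121.88822089]
base 4775 ((488.6729736328125, 203.48268127441406), (147.86619567871094, 325.9634094238281), 1.567270278930664)
tip 26 [470.2  85.3 142.7] 146.11096366904258
tip 34 [487.4 333.  140.9] 146.6637977323802
```

View pics/both.png

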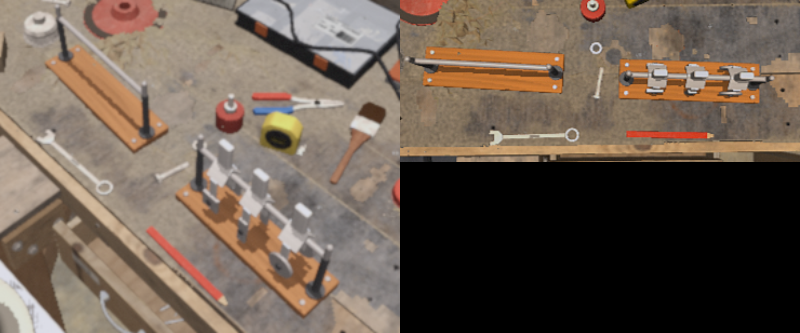

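View pics/rail.png

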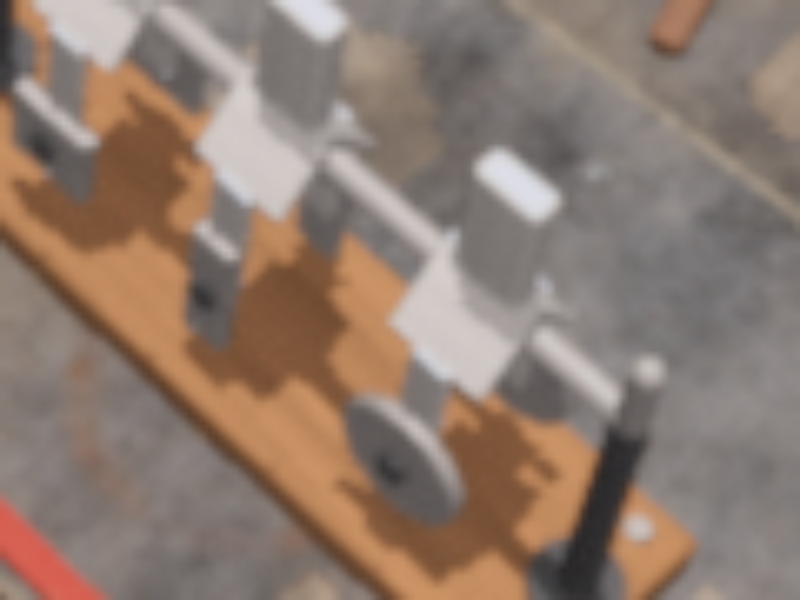

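The picture shows the loaded rail on the right. The disc hanger is the end one nearest the camera, at about (401,332) in scene, with strip in the middle and square at the far end. This matches the networks. The empty rail is on the left.

```bash
cat >> h.py <<'E'
PSI1,PSI2=-0.043,-0.070
GX,GY=447.5,-253.5
TX,TY=477.6,207.5
def quat(psi,k):
    a=np.pi/4+k*np.pi/2+psi/2
    return [np.cos(a),np.sin(a),0,0]
E
python3 - <<'E'
from h import *
for k in(0,1):
    for P,psi in(((GX,GY,300),PSI1),((GX,GY,158),PSI1),((GX,GY,310),PSI1),((TX,TY,310),PSI2),((TX,TY,158),PSI2)):
        j=kin.ik(list(P),quat(psi,k)); print(k,P,None if j is None else np.round(j,2))
k=1 if abs(kin.ik([GX,GY,300],quat(PSI1,1))[5])<abs(kin.ik([GX,GY,300],quat(PSI1,0))[5]) else 0
print("k",k);open("k","w").write(str(k))
p=sense()["tool_pos"]
bot.move_l([p[0],p[1],300],v=200)
bot.move_pose([GX,GY,280],quat(PSI1,k))
bot.move_l([GX,GY,215],v=100)
s=sense();print(s["clock"],s["tool_pos"],s["ee_rot"],s["ft_force"])
p=read_camera("scene")
cv2.imwrite("pics/above.png",cv2.resize(p["image"][200:400,300:500,::-1],(600,600)))
E
```

```text
0 (447.5, -253.5, 300) [-0.63  0.26  1.49 -0.    1.39 -0.59]
0 (447.5, -253.5, 158) [-0.63  0.41  1.69 -0.    1.04 -0.59]
0 (447.5, -253.5, 310) [-0.63  0.25  1.47 -0.    1.42 -0.59]
0 (477.6, 207.5, 310) [ 0.3   0.26  1.46 -0.    1.42  0.37]
0 (477.6, 207.5, 158) [ 0.3   0.42  1.67 -0.    1.05  0.37]
1 (447.5, -253.5, 300) [-0.63  0.26  1.49 -0.    1.39  2.55]
1 (447.5, -253.5, 158) [-0.63  0.41  1.69 -0.    1.04  2.55]
1 (447.5, -253.5, 310) [-0.63  0.25  1.47 -0.    1.42  2.55]
1 (477.6, 207.5, 310) [ 0.3   0.26  1.46 -0.    1.42 -2.78]
1 (477.6, 207.5, 158) [ 0.3   0.42  1.67 -0.    1.05 -2.78]
k 0
4.9083 [ 447.77295077 -253.64618973  215.46480522] [7.22115890e-01 6.91772029e-01 4.44999125e-05 3.16571261e-04] [-0.10761941  0.2252352  -0.20608754]
```

View pics/above.png

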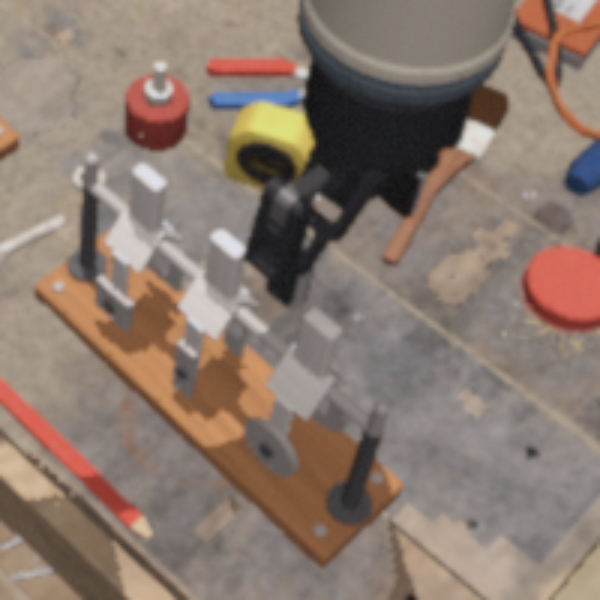

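The open gripper is above and behind the disc hanger tab at (320,325). I'll project the commanded points into this picture to check the offset before going down.

Run:
```python
from h import *
p=read_camera("scene");T=np.linalg.inv(p["world_from_camera"]);K=p["camera_matrix"]
for n,P in dict(grasp=(447.5,-253.5,212),tipnear=(405,-253.5,206),tipfar=(490,-251.5,206),tabtop=(447.5,-253.5,173)).items():
    c=K@(T[:3,:3]@P+T[:3,3]);c/=c[2];print(n,((c[:2]-[300,200])*3).round())
w=cloud(p)
m=np.zeros((480,640),bool);m[200:400,300:500]=1
q=w[m];q=q[(q[:,2]>185)&(q[:,2]<225)];print(len(q))
for lo in(185,195,205,215):
    r=q[(q[:,2]>lo)&(q[:,2]<lo+10)]
    if len(r):print(lo,len(r),np.percentile(r,[3,50,97],axis=0).round().tolist())
```

```text
grasp [333. 280.]
tipnear [283. 330.]
tipfar [374. 242.]
tabtop [323. 318.]
0
```

Run:
```python
from h import *
p=read_camera("scene");w=cloud(p);t=read_camera("top");wt=cloud(t)
c=np.hstack([cv2.resize(p["image"][240:320,365:445],(400,400),interpolation=2),cv2.resize(t["image"][200:300,390:490],(400,400),interpolation=2)])
cv2.imwrite("pics/close.png",c[:,:,::-1])
for n,x in(("s",w),("t",wt)):
    r=x.reshape(-1,3);r=r[(abs(r[:,0]-447)<90)&(abs(r[:,1]+253)<90)&(r[:,2]>178)&(r[:,2]<330)]
    for lo in range(180,330,15):
        k=r[(r[:,2]>=lo)&(r[:,2]<lo+15)]
        if len(k):print(n,lo,len(k),np.percentile(k,[3,50,97],axis=0)[:,:2].round().tolist())
for u,v in((392,280),(395,298),(408,275),(390,265),(410,290)):print((u,v),w[v,u].round())
print(sense()["gripper_width"],sense()["tool_pos"])
```

```text
s 240 114 [[392.0, -267.0], [490.0, -259.0], [493.0, -248.0]]
s 255 114 [[391.0, -267.0], [489.0, -259.0], [494.0, -248.0]]
s 270 67 [[393.0, -269.0], [491.0, -263.0], [498.0, -255.0]]
s 285 213 [[373.0, -270.0], [383.0, -261.0], [515.0, -242.0]]
s 300 244 [[375.0, -272.0], [407.0, -263.0], [515.0, -241.0]]
s 315 262 [[376.0, -273.0], [385.0, -263.0], [513.0, -240.0]]
t 240 16 [[491.0, -252.0], [493.0, -246.0], [503.0, -244.0]]
t 255 21 [[491.0, -249.0], [493.0, -245.0], [503.0, -244.0]]
t 270 14 [[491.0, -249.0], [496.0, -244.0], [507.0, -243.0]]
t 285 50 [[374.0, -258.0], [504.0, -244.0], [520.0, -242.0]]
t 300 35 [[375.0, -259.0], [510.0, -244.0], [520.0, -237.0]]
t 315 28 [[377.0, -261.0], [378.0, -252.0], [519.0, -243.0]]
(392, 280) [ 377. -255.  318.]
(395, 298) [ 393. -257.  258.]
(408, 275) [ 406. -262.  310.]
(390, 265) [ 382. -243.  339.]
(410, 290) [ 592. -176.   -1.]
85.4224426000978 [ 447.74054073 -253.68353612  215.54284096]
```

View pics/close.png

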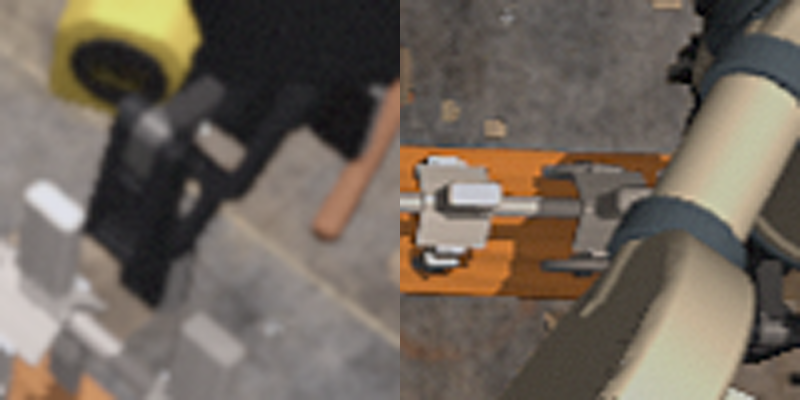

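Run:
```python
from h import *
def tips(tag):
    p=read_camera("scene");w=cloud(p);z0=sense()["tool_pos"][2]
    T=np.linalg.inv(p["world_from_camera"]);K=p["camera_matrix"]
    for n,(a,b) in dict(near=(375,402),far=(484,520)).items():
        m=(w[...,0]>a)&(w[...,0]<b)&(w[...,1]>-285)&(w[...,1]<-225)&(w[...,2]>z0-60)&(w[...,2]<z0+120)&(w[...,2]>130)
        if m.any():
            v,u=np.nonzero(m);i=np.argsort(w[m][:,2])[:6]
            print(tag,n,round(z0,1),w[m][i].round().tolist()[::2],list(zip(u[i],v[i]))[::2])
    return p
tips("a")
bot.move_l([GX,GY,172],v=60)
p=tips("b")
print(sense()["ft_force"],sense()["clock"])
cv2.imwrite("pics/low.png",cv2.resize(p["image"][250:350,350:450,::-1],(600,600),interpolation=2))
```

```text
a near 215.5 [[400.0, -258.0, 240.0], [401.0, -263.0, 244.0], [399.0, -262.0, 245.0]] [(np.int64(397), np.int64(302)), (np.int64(400), np.int64(302)), (np.int64(399), np.int64(302))]
a far 215.5 [[491.0, -259.0, 240.0], [491.0, -256.0, 240.0], [492.0, -258.0, 240.0]] [(np.int64(432), np.int64(271)), (np.int64(431), np.int64(270)), (np.int64(432), np.int64(270))]
b near 172.3 [[398.0, -258.0, 197.0], [398.0, -260.0, 200.0], [398.0, -261.0, 201.0]] [(np.int64(393), np.int64(317)), (np.int64(394), np.int64(317)), (np.int64(395), np.int64(317))]
b far 172.3 [[491.0, -257.0, 197.0], [491.0, -251.0, 198.0], [491.0, -253.0, 199.0]] [(np.int64(427), np.int64(285)), (np.int64(424), np.int64(283)), (np.int64(425), np.int64(283))]
[-0.21211568 -0.75117636  0.1340792 ] 6.075
```

View pics/low.png

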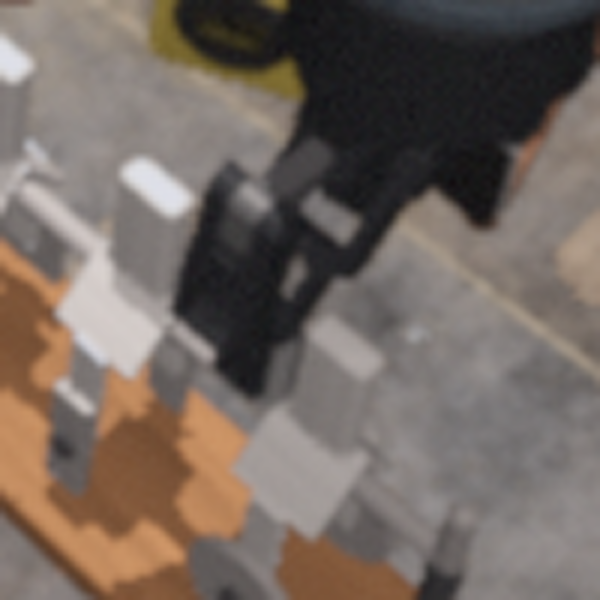

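The camera shows the open fingertips 25 mm above the reported TCP, both at z 215 and 172. The text implies about 9 mm below it. I trust the camera and go lower, to an open tip at about z 154, checking forces on the way.

Run:
```python
from h import *
for z in(150,140,129):
    bot.move_l([GX,GY,z],v=60); s=sense();print(z,s["tool_pos"].round(1) if hasattr(s["tool_pos"],"round") else s["tool_pos"],np.round(s["ft_force"],1))
    if np.abs(s["ft_force"]).max()>6: print("STOP");break
else:
    p=read_camera("scene");a=p["image"][240:340,350:450]
    jaws.grasp();s=sense();print(s["gripper_width"],s["finger_force"],np.round(s["ft_force"],1),s["clock"])
    q=read_camera("scene");b=q["image"][240:340,350:450]
    cv2.imwrite("pics/grasp.png",cv2.resize(np.hstack([a,b])[:,:,::-1],(800,400),interpolation=2))
```

```text
150 [ 447.4 -253.4  149.7] [-0.5 -0.4  0.5]
140 [ 447.3 -253.3  139.6] [-0.9 -0.2  0.5]
129 [ 447.2 -253.3  128.6] [ 0.6 -0.2 -0.2]
11.105350150529864 59.219579100608826 [ 0.9 -0.2  2.3] 7.9583
```

View pics/grasp.png

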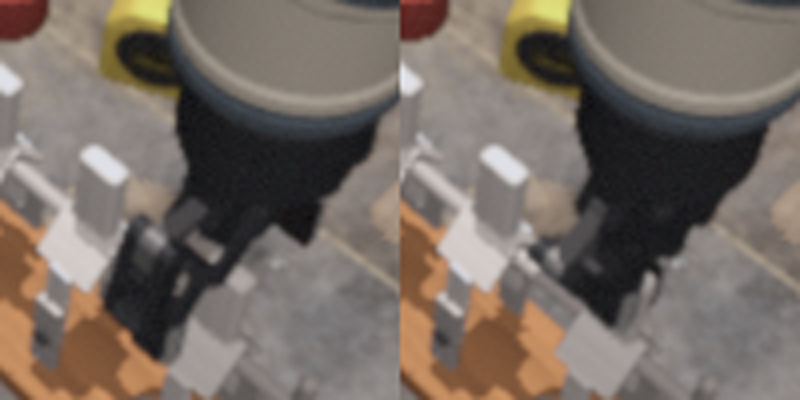

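The right half shows the fingers closed on the disc hanger's tab at about (630,290), with width 11 mm and 59 N. The neighbour is untouched. Next I lift, carry it over and stop above the empty rail.

Run:
```python
from h import *
s=sense();z=s["tool_pos"][2];open("z","w").write(str(z))
bot.move_l([GX,GY,z+158],v=90)
s=sense();print(s["gripper_width"],np.round(s["ft_force"],1),s["clock"])
for f in np.linspace(0,1,4)[1:]:   # stepped turn with the rail direction
    bot.move_l([GX+f*(TX-GX),GY+f*(TY-GY),z+158],quat(PSI1+f*(PSI2-PSI1),0),v=150)
bot.dwell(.5)
s=sense();print(s["gripper_width"],np.round(s["tool_pos"],1),np.round(s["ft_force"],1),s["clock"])
bot.move_l([TX,TY,z+50],v=90);bot.dwell(.3)
for n in("scene","top"):
    p=read_camera(n);w=cloud(p)
    for l in("hanger_disc","hanger_square","hanger_strip"):
        for r in spotter.trace(p,l)[:1]:
            print(n,l,round(r["score"],2),np.round(r["at"]),np.nanpercentile(w[r["region"]],[5,50,95],axis=0).round(0).tolist())
    cv2.imwrite(f"pics/carry_{n}.png",p["image"][:,:,::-1])
a=cv2.imread("pics/carry_scene.png");b=cv2.imread("pics/carry_top.png")
cv2.imwrite("pics/carry.png",cv2.resize(np.hstack([a[130:280,200:350],b[170:320,130:280]]),(800,400)))
```

```text
10.9565805168947 [ 0.2  0.6 -2.8] 9.9167
11.157480399857864 [477.6 207.4 287.2] [-0.3  0.5 -1.8] 13.9417
scene hanger_disc 0.89 [249. 185.] [[450.0, 188.0, 89.0], [468.0, 201.0, 123.0], [501.0, 218.0, 181.0]]
scene hanger_square 0.66 [252. 186.] [[450.0, 188.0, 16.0], [472.0, 201.0, 129.0], [510.0, 274.0, 205.0]]
scene hanger_strip 0.89 [372. 302.] [[424.0, -192.0, 30.0], [445.0, -180.0, 111.0], [473.0, -164.0, 170.0]]
top hanger_disc 0.61 [199. 243.] [[452.0, 191.0, 106.0], [471.0, 199.0, 157.0], [502.0, 219.0, 207.0]]
top hanger_square 0.6 [367. 251.] [[430.0, -121.0, 58.0], [449.0, -105.0, 113.0], [476.0, -92.0, 173.0]]
top hanger_strip 0.62 [402. 253.] [[427.0, -188.0, 77.0], [446.0, -173.0, 115.0], [471.0, -161.0, 173.0]]
```

View pics/carry.png

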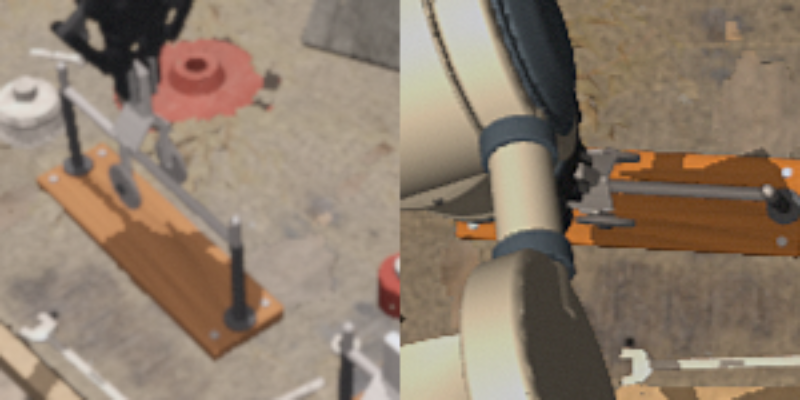

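The disc hanger is held upright over the empty rail, with its discs on either side at (125,185) and (172,155) in the left crop. I lower it until I feel contact.

Run:
```python
from h import *
z=float(open("z").read())
bot.move_l([TX,TY,z+6],v=60);bot.dwell(.3)
f0=sense()["ft_force"][2];print("f0",round(f0,1))
for d in np.arange(5,-6.1,-1):
    bot.move_l([TX,TY,z+d],v=20);bot.dwell(.1);s=sense();f=s["ft_force"]
    print(d,round(s["tool_pos"][2]-z,2),np.round(f,1),round(s["clock"],1))
    if f[2]-f0>5:break
bot.dwell(.3)
p=read_camera("scene");w=cloud(p);s=sense();print(s["finger_force"],np.round(s["ft_force"],1),s["clock"])
r=spotter.trace(p,"hanger_disc")[0];print(r["score"],np.nanpercentile(w[r["region"]],[5,50,95],axis=0).round(0).tolist())
cv2.imwrite("pics/seat.png",cv2.resize(p["image"][130:280,200:350,::-1],(600,600),interpolation=2))
```

```text
f0 -2.7
5.0 4.97 [-0.3  0.6 -2.1] 17.5
4.0 3.99 [ 0.6  0.3 -2.4] 17.9
3.0 2.99 [ 0.6  0.8 -2.6] 18.2
2.0 2.0 [ 0.4  0.1 -2.6] 18.6
1.0 1.05 [ 1.5  0.5 -2.3] 18.9
0.0 0.26 [5.9 0.3 2.9] 19.3
59.371912479400635 [ 6.1 -0.1  3. ] 19.625
0.75 [[451.0, 189.0, 39.0], [469.0, 201.0, 104.0], [501.0, 221.0, 163.0]]
```

View pics/seat.png

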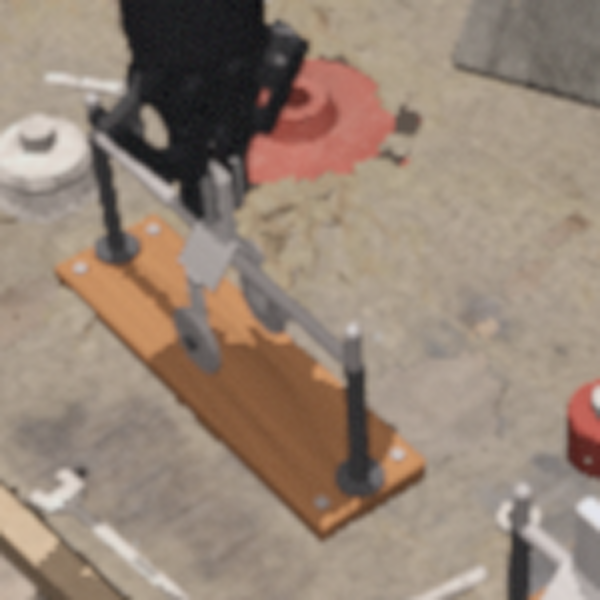

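Contact comes at the expected height with a 6 N sideways reaction toward +x, so only one flank of the V is bearing. I nudge +x, settle it, then release.

Run:
```python
from h import *
z=float(open("z").read());dx=0
for i in range(5):
    f=sense()["ft_force"]
    if abs(f[0])<2.5:break
    dx+=.7*np.sign(f[0]);bot.move_l([TX+dx,TY,z],v=20);bot.dwell(.15)
    print(round(dx,1),np.round(sense()["ft_force"],1))
for d in(-.5,-1,-1.5,-2,-2.5,-3):
    if sense()["ft_force"][2]>5:break
    bot.move_l([TX+dx,TY,z+d],v=20);bot.dwell(.15)
    print("d",d,np.round(sense()["tool_pos"]-np.array([0,0,z]),2),np.round(sense()["ft_force"],1))
bot.dwell(.4);s=sense();print(s["finger_force"],np.round(s["ft_force"],1),s["clock"])
jaws.gripper_open();bot.dwell(.3)
bot.move_l([TX+dx,TY,z+130],v=100)
j=list(sense()["joints"]);j[0]+=.6;bot.move_j(j)
bot.dwell(1.5)
for n in("scene","top"):
    p=read_camera(n);w=cloud(p)
    for l in("hanger_disc","hanger_square","hanger_strip"):
        for r in spotter.trace(p,l)[:1]:
            print(n,l,round(r["score"],2),np.nanpercentile(w[r["region"]],[5,50,95],axis=0).round(0).tolist())
    q=w.reshape(-1,3);q=q[(q[:,2]>160)&(q[:,2]<182)&(abs(q[:,1]-207)<30)&(abs(q[:,0]-477)<45)];print(len(q),np.median(q,0))
    cv2.imwrite(f"pics/end_{n}.png",p["image"][:,:,::-1])
a=cv2.imread("pics/end_scene.png");b=cv2.imread("pics/end_top.png")
cv2.imwrite("pics/end.png",cv2.resize(np.hstack([a[130:330,200:400],b[150:350,130:330]]),(800,400)))
print(sense()["clock"])
```

```text
0.7 [2.7 0.3 5.3]
1.4 [ 0.8 -0.3  7.1]
59.98468458652496 [1.  0.2 6.5] 20.875
scene hanger_disc 0.77 [[451.0, 188.0, 32.0], [473.0, 202.0, 105.0], [501.0, 224.0, 168.0]]
scene hanger_square 0.9 [[427.0, -124.0, 16.0], [448.0, -110.0, 107.0], [477.0, -88.0, 169.0]]
scene hanger_strip 0.68 [[424.0, -192.0, 33.0], [445.0, -180.0, 111.0], [473.0, -164.0, 169.0]]
64 [476.09360076 201.75809874 168.44287738]
top hanger_disc 0.72 [[453.0, 192.0, 64.0], [473.0, 204.0, 114.0], [500.0, 220.0, 173.0]]
top hanger_square 0.59 [[429.0, -122.0, 56.0], [449.0, -105.0, 112.0], [477.0, -92.0, 173.0]]
top hanger_strip 0.96 [[427.0, -189.0, 67.0], [447.0, -173.0, 115.0], [472.0, -161.0, 173.0]]
94 [478.37847553 206.4672697  171.73614907]
26.4083
```

View pics/end.png

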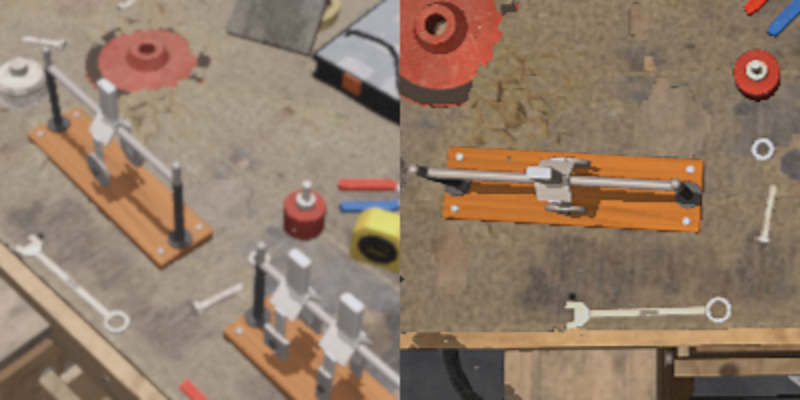

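The disc hanger hangs upright mid-rail at (105,130) in the left crop and (555,185) in the right. The other two are unmoved and the arm is clear.

```bash
python3 -c "
from h import *
print(sign_off())"
```

```text
the job is handed in; nothing more can be done
None
```

The disc hanger hangs upright at the middle of the empty rail, the other two hangers have not moved, and the job was handed in at about 26 s; no verdict came back.

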